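# Refit the slicer's spacer, disc and lock knob

### The job

The parts of the table slicer have been washed: put them back on its leaning spindle. First slide the spacer sleeve down onto the round seat, then the slicing disc with its hub facing outward, and last push the lock knob on against the grip of the springs until it sits fully home on the hub. Leave the spice jar and the dropper bottle standing where they are.

Things in the scene. Friction and masses are not known exactly. Their poses are not given: they have to be found in the camera images.
- spindle: Bare steel shaft of the slicer, fixed: 22 mm in diameter, 114 mm long, its last 8 mm tapering to a 14 mm tip. Origin at the centre of its foot, on the face of the flat round seat (72 mm across, centre 85 mm above the worktop). z runs outward along the shaft, which leans 32 degrees from vertical toward the slicer's front (roughly toward the robot); y is level.
- spacer_sleeve: Plain aluminium tube standing upright on the worktop: 48 mm outer diameter, 31 mm bore right through, 60 mm long, 0.12 kg. Origin at the centre of its underside, z along its axis. Goes first and slides down the shaft by itself when let go; home when its underside is on the seat (0 mm along the spindle).
- slicing_disc: Flat round steel disc lying on the worktop, 120 mm in diameter and 5 mm thick, with a raised hub in the middle of its upper side: 42 mm in diameter, rising to 28 mm above the underside; 31 mm bore right through; 0.15 kg. Origin at the centre of its underside, z toward the hub. Goes second, hub outward; home when its underside is on the sleeve's end (60 mm along the spindle).
- lock_knob: Aluminium knob standing upright, closed top up: 44 mm in diameter, 60 mm high, flange 54 mm across and 6 mm thick at its foot, blind bore from below 25 mm wide, 30 mm deep; 0.12 kg. Origin at the centre of its underside, z toward its top. Goes last, home with its underside on the hub's end (88 mm along the spindle); needs a push of some 4 to 10 N along the spindle.
- spice_jar: Bystander: spice jar, 41 mm in diameter, 105 mm high, standing between two of the parts. Origin at the centre of its underside.
- dropper_bottle: Bystander: small dropper bottle, 33 mm in diameter, 102 mm high, standing between two of the parts. Origin at the centre of its underside.
- slicer: White stand of the slicer, fixed: foot plate 150 x 130 mm, round head 92 mm across behind the seat. Origin under its centre, -x to its front. Two spring strips lie along the shaft's +y and -y sides, 88 to 113 mm from its foot; they stand out to 14 mm from the axis and give inward, about 4 N each inside a 25 mm bore.
There are look-alikes about, which are no part of the job. What is shaped like the lock_knob but blue is not meant.

How it is judged (in metres and radians):
On the way, in this order (a step that is already met when the one before it is completed fails the run):
1. the spacer sleeve is on the spindle, home on the seat (z of spacer_sleeve in the frame of spindle between -0.004 and 0.004 m and x of spacer_sleeve in the frame of spindle between -0.007 and 0.007 m and y of spacer_sleeve in the frame of spindle between -0.007 and 0.007 m and angle between the z axis of spacer_sleeve and the z axis of spindle, either way round below 0.12 rad), for 0.2 s.
2. the slicing disc is on the spindle, hub outward, home on the sleeve (z of slicing_disc in the frame of spindle between 0.056 and 0.064 m and x of slicing_disc in the frame of spindle between -0.007 and 0.007 m and y of slicing_disc in the frame of spindle between -0.007 and 0.007 m and angle between the z axis of slicing_disc and the z axis of spindle, either way round below 0.12 rad), for 0.2 s.
3. the lock knob is pushed on, home on the disc's hub (z of lock_knob in the frame of spindle between 0.084 and 0.092 m and x of lock_knob in the frame of spindle between -0.007 and 0.007 m and y of lock_knob in the frame of spindle between -0.007 and 0.007 m and angle between the z axis of lock_knob and the z axis of spindle, either way round below 0.12 rad), for 0.2 s.
At the end, for the whole second after the job is handed in: Sleeve, disc (hub outward) and knob sit on the spindle in that order, each within 4 mm of home along it (0, 60, 88 mm), 7 mm sideways and 0.12 rad, at rest (under 0.02 m/s); spice jar and dropper bottle upright (0.2 rad) (all of step 1 and all of step 2 and all of step 3 and linear speed of each of spacer_sleeve, slicing_disc, lock_knob below 0.02 m/s and angle between each of spice_jar, dropper_bottle's own z axis and vertical below 0.2 rad); the robot touches nothing.
It fails at once if the spice jar is shifted more than 30 mm or knocked over (distance of spice_jar from where it was at the start of the episode above 0.03 m or angle between spice_jar's own z axis and vertical above 0.5 rad).
It fails at once if the dropper bottle is shifted more than 30 mm or knocked over (distance of dropper_bottle from where it was at the start of the episode above 0.03 m or angle between dropper_bottle's own z axis and vertical above 0.5 rad).
It also fails if it takes over 72 s, if anything falls off the work surface, if the arm or the gripper's body presses on something with over 40 N, if the wrist force passes 120 N, or if a joint passes its speed limit or range.

### The arm

A 6-joint arm with a two-finger parallel gripper is mounted at the origin on a cart in front of the work surface, level with it; the furniture and walls round the work are solid. World frame = base frame: x ahead of the robot, y to its left, z up, the work surface at z = 0. Lengths are in mm, angles in rad, forces in N, time in s.
With the tool pointing down it reaches from about 150 to 775 mm from the base axis. Payload 6.1 kg.
Tool frame: the origin (TCP) lies midway between the tips of the shut fingers; the grasp point (between the pads) lies 19 mm behind it (arm.grasp_offset is the distance from the TCP to the grasp point, in mm); z points along the fingers, y is the line along which they close (so a half turn about z gives the same grasp; the last joint's range is limited). The gripper opens to 85 mm and grips with 20 to 120 N. Pads are 22 mm wide; open, the fingers measure 114 mm over their backs; the gripper's body (76 mm by 85 mm) begins 54 mm behind the grasp point. The pads swing forward as they close: fully open they stand 13 mm farther back than shut.
Start: joints at [1.266, 0.126, -0.04, 1.405, 0, 1.571], TCP at [157.547, 500.787, 231.295] pointing down, gripper open.
Joint ranges: [-2.72, 2.72], [-0.95, 1.95], [-1.27, 1.35], [-1.78, 2.02], [-1.46, 1.47], [-3.14, 3.14]. Speed limits (rad/s): [2.39, 2.39, 3.01, 3.14, 3.14, 3.14].

### API

Orientations are given as a unit quaternion [x, y, z, w].
In Python, from plant import arm gives the robot as it stands.
- The arm moves only by the tool play_rows, never from a script. Its argument "targets" is a list of rows, each a list of 7 numbers: the opening in per cent of the stroke, from 0 (shut) to 100 (fully open), then the shift along the tool's x, y, z in m, then the turn, a rotation vector about the tool's x, y, z in degrees. A call has 1 to 5 rows; each row is the pose to reach, as a shift and turn from the pose commanded when the call began, along the tool's axes at that moment; what a row does not reach only later rows make up. A row lasts 1/10 s, in which the tool goes at most 50 mm and 8.59 degrees, less where a joint would pass 70% of its speed; a pose out of reach is approached as far as the arm can. A call with a gripper value outside its range is refused whole. The fingers move at their own pace and stop on an object; "force" is the grip in N (left out, the last holds). Time passes only in rows, so rows that repeat a pose let the fingers close. It gives the time, the measured TCP pose, the force, the opening and the grip force at its end, in the units of the state.
- arm.get_state(): the state, without advancing time (a new reading comes with each control period).
- arm.read_camera(name): name is "scene" or "top" or "wrist"; returns (picture, depth): 384x512x3 uint8, blue, green, red; 384x512 float32, mm along the optical axis (not along the pixel's ray), 0 where there is no reading.
- arm.camera_model(name): a dict with "vertical_fov" (degrees; the focal length in pixels is half the picture's height over the tangent of half this angle, whatever the lens; pixels are square), "cx", "cy" (the principal point, pixels), "position" and "attitude" of the camera in the world. Camera axes: x right, y down, z forward; pixel columns grow to the right and rows downward; lengths in mm; the calibration is good to about 2 mm. A picture is of the moment at which its call begins: read the wrist's pose just before it. camera_model takes no time and is no camera call; for the wrist camera it gives the pose at the moment of the call.
- arm.hand_in(): hands the job in; it is judged then, once.
Trained networks look in the newest picture that a camera, given by its name, has taken for a name from the list of things; names that differ only in an ending like _2 or _b are one class to them, and where a whole thing is asked for, a point or a joint stands for the part that bears it (a point fixed in the world has none). Each returns a list of dicts, best first, with "confidence" (0 to 1); they miss things now and then, are a little off and sometimes report something else, mostly with a low value. They report only what shows in the picture. A call takes as long as a camera call. They do not tell look-alikes from the thing itself.
- arm.find_in(camera, label): "rect" ([left, top, width, height] in pixels, round what is visible of it).
- arm.tip_of(camera, label): "uv" ([column, row] in pixels: a listed point, or the origin of a listed thing).
The state is a dict: "t": time; "q": joint angles; "qd": joint speeds; "tau": joint torques, N m; "tcp_pos": TCP position; "ee_rot": TCP orientation; "wrist_force": force on the tool from outside, world axes, zero at the start; "wrist_torque": the same for the moment, N m; "finger_gap": opening from 0.0 (shut) to 1.0 (fully open); "finger_force": force on a finger pad.
Only numpy, scipy, OpenCV 4.12 (cv2) and the standard library are available. Lean on these libraries where they do the work, as an engineer would, in place of code of your own. Each camera call takes 0.05 s, during which the arm holds its last target. There are 200 camera calls.

## Working session

There is one attempt and no reset: what is moved stays moved. The work goes in short steps, Python scripts to look and compute and a tool call to move; the robot and the scene stay as the last step left them, time stands still between calls to the robot, and variables do not carry over. Pictures are saved under pics/ and viewed, at most 10 in all, crops included, and the job is handed in when it is done.

Besides the shell and the picture viewer there is one more tool, called after "Emit:" as name(argument=value, ...) on one line, values as JSON. play_rows: Moves the arm, as the interface text tells. Its arguments: {"type":"object","properties":{"targets":{"type":"array"},"force":{"type":"number"}},"required":["targets"]}

```bash
ls; mkdir -p pics
cat > h.py <<'E'
import numpy as np, cv2
from scipy.spatial.transform import Rotation as R
from plant import arm
def cam(name):
    m=arm.camera_model(name); p,d=arm.read_camera(name); return m,p,d
def att(m):
    a=np.array(m["attitude"],float)
    return a if a.shape==(3,3) else R.from_quat(a).as_matrix()
def cloud(m,d):
    h,w=d.shape; f=h/2/np.tan(np.radians(m["vertical_fov"])/2)
    v,u=np.mgrid[:h,:w]
    P=np.stack([(u-m["cx"])/f*d,(v-m["cy"])/f*d,d],-1)
    return P@att(m).T+np.array(m["position"])
E
python3 - <<'E'
from h import *
out=[]
for n in("scene","top"):
    m,p,d=cam(n); print(n,{k:np.round(v,3).tolist() for k,v in m.items() if not isinstance(v,str)})
    cv2.imwrite(f"pics/{n}.png",p); np.savez(f"{n}.npz",p=p,d=d,C=cloud(m,d))
    for l in("spindle","spacer_sleeve","slicing_disc","lock_knob","spice_jar","dropper_bottle","slicer"):
        print(l,[(np.round(x["rect"]).tolist(),round(x["confidence"],2)) for x in arm.find_in(n,l)[:3]])
print(arm.get_state()["t"],arm.get_state()["ee_rot"],arm.grasp_offset)
E
```

```text
pics
scene {'vertical_fov': 44.816, 'cx': 251.128, 'cy': 192.02, 'position': [43.347, -1228.169, 966.343], 'attitude': [0.878, -0.192, 0.105, -0.425]}
spindle [([225.0, 112.0, 12.0, 24.0], 0.46)]
spacer_sleeve [([201.0, 186.0, 15.0, 22.0], 0.71)]
slicing_disc [([174.0, 149.0, 28.0, 16.0], 0.72)]
lock_knob [([224.0, 238.0, 19.0, 26.0], 0.87), ([280.0, 315.0, 23.0, 26.0], 0.7)]
spice_jar [([183.0, 152.0, 11.0, 33.0], 0.63), ([214.0, 116.0, 43.0, 45.0], 0.27)]
dropper_bottle [([214.0, 203.0, 12.0, 27.0], 0.51)]
slicer [([216.0, 112.0, 41.0, 51.0], 0.81)]
top {'vertical_fov': 46.735, 'cx': 248.881, 'cy': 202.994, 'position': [342.322, -209.116, 1402.704], 'attitude': [0.714, -0.696, 0.061, -0.051]}
spindle []
spacer_sleeve [([206.0, 239.0, 13.0, 12.0], 0.7)]
slicing_disc [([99.0, 214.0, 35.0, 39.0], 0.64)]
lock_knob [([282.0, 240.0, 22.0, 18.0], 0.7), ([375.0, 236.0, 20.0, 21.0], 0.67)]
spice_jar [([148.0, 239.0, 21.0, 11.0], 0.81)]
dropper_bottle [([246.0, 244.0, 10.0, 10.0], 0.53)]
slicer [([106.0, 146.0, 60.0, 60.0], 0.75)]
0.8 [1.51824575e-01 9.88407455e-01 2.20636718e-05 1.71430819e-05] 18.700000000000003
```

Run:
```python
from h import *
t=np.load("top.npz")
s=np.load("scene.npz")
a=cv2.resize(t["p"][130:275,80:410],None,fx=2.4,fy=2.4,interpolation=cv2.INTER_CUBIC)
b=cv2.resize(s["p"][100:350,150:320],(170,250)); b=cv2.resize(b,None,fx=0.95,fy=0.95)
cv2.imwrite("pics/a.png",a)
C=t["C"]
def comp(l,t,w,h,zmin):
    P=C[t-3:t+h+3,l-3:l+w+3].reshape(-1,3); d=np.load("top.npz")["d"][t-3:t+h+3,l-3:l+w+3].ravel()
    P=P[(d>0)&(P[:,2]>zmin)]; print(len(P),P[:,2].max().round(),'mean',P.mean(0).round(1),'min',P.min(0).round(),'max',P.max(0).round())
for r in [(206,239,13,12,45),(99,214,35,39,3),(99,214,35,39,18),(282,240,22,18,45),(375,236,20,21,45),(148,239,21,11,80),(246,244,10,10,80),(106,146,60,60,60)]: comp(*r)
```

```text
120 67.0 mean [ 429.6 -113.7   59. ] min [ 407. -136.   46.] max [452. -90.  67.]
839 33.0 mean [458.5 183.1   8.1] min [392. 122.   3.] max [529. 255.  33.]
81 33.0 mean [460.1 182.2  26.4] min [441. 161.  18.] max [479. 204.  33.]
169 68.0 mean [ 414.3 -371.1   58.8] min [ 395. -393.   47.] max [ 434. -350.   68.]
177 67.0 mean [ 441.  -652.8   58.3] min [ 420. -675.   46.] max [ 463. -633.   67.]
166 110.0 mean [426.7  40.7 103.1] min [407.  22.  80.] max [445.  63. 110.]
19 104.0 mean [ 423.7 -239.3   95.2] min [ 417. -247.   80.] max [ 432. -235.  104.]
792 188.0 mean [652.5 141.2  95.6] min [592.  94.  60.] max [733. 199. 188.]
```

View pics/a.png

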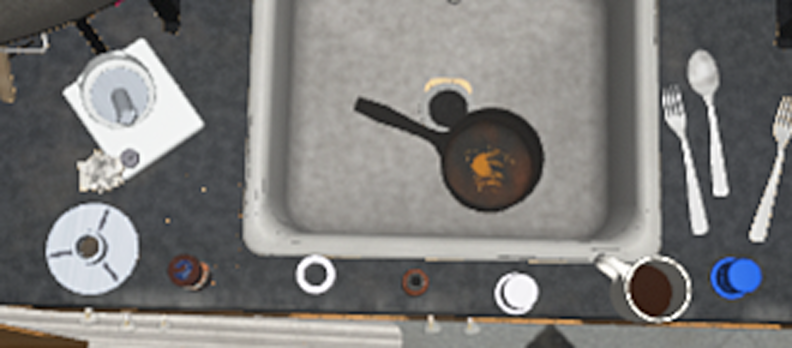

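View pics/scene.png

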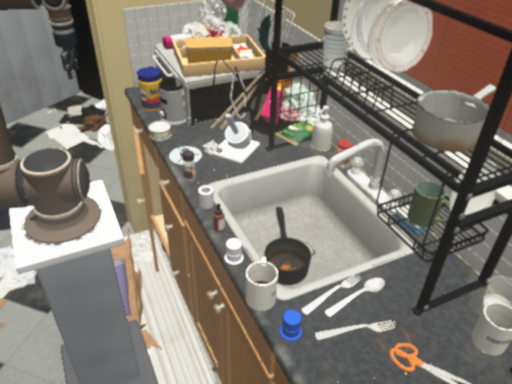

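```bash
cat >> h.py <<'E'
def cmd(pos,Rg):
    """tool-frame shift (m) and rotvec (deg) from the present pose"""
    s=arm.get_state(); R0=R.from_quat(s["ee_rot"])
    return np.round(R0.inv().apply(np.array(pos)-s["tcp_pos"])/1000,4).tolist(), np.round(np.degrees((R0.inv()*Rg).as_rotvec()),2).tolist()
def tool(z,ydir):
    z=np.array(z,float);z/=np.linalg.norm(z);y=np.array(ydir,float);y-=z*(y@z);y/=np.linalg.norm(y)
    return R.from_matrix(np.stack([np.cross(y,z),y,z],1))
def fit_spindle(P,c0,az0,zt=np.radians(32)):
    """search seat plane (fixed tilt, centre z=85), azimuth = lean direction"""
    best=None
    for az in np.radians(np.arange(150,260,2)):
        n=np.array([np.sin(zt)*np.cos(az),np.sin(zt)*np.sin(az),np.cos(zt)])
        k=P@n; h,e=np.histogram(k,np.arange(k.min(),k.max(),2)); i=h.argmax()
        if best is None or h[i]>best[0]: best=(h[i],az,n,e[i]+1)
    return best
E
python3 - <<'E'
from h import *
for nm,(l,t,w,h) in(("top",(106,146,60,60)),("scene",(216,112,41,51))):
    z=np.load(nm+".npz"); P=z["C"][t:t+h,l:l+w].reshape(-1,3); P=P[(P[:,2]>45)&(P[:,2]<200)&(z["d"][t:t+h,l:l+w].ravel()>0)]
    b=fit_spindle(P,0,0); S=P[abs(P@b[2]-b[3])<3]; H=P[P@b[2]-b[3]>25]
    print(nm,b[0],np.degrees(b[1]),b[3],'seat',S.mean(0).round(1),np.median(S,0).round(1),'shaft',len(H))
    print(H[H[:,2].argsort()][-6:].round(0))
    if len(H)>5:
        c=H.mean(0);u=np.linalg.svd(H-c)[2][0];u*=np.sign(u[2]);print('dir',u.round(3),c.round(1))
s=arm.get_state()
print(cmd((430,130,330),tool((.45,.15,-.9),(.95,.3,0))))
E
```

```text
top 142 212.0 -259.4383081097574 seat [650.  143.3  86. ] [652.9 147.4  87.6] shaft 105
[[604. 104. 184.]
 [598. 109. 185.]
 [601.  98. 185.]
 [603. 106. 186.]
 [606. 106. 187.]
 [603. 100. 188.]]
dir [-0.508 -0.34   0.791] [612.8 111.7 162.1]
scene 58 208.0 -270.0314765364831 seat [645.6 129.9  76. ] [647.2 127.8  74.7] shaft 104
[[598.  91. 179.]
 [603.  95. 180.]
 [593.  99. 180.]
 [599.  95. 180.]
 [602. 101. 181.]
 [598. 100. 182.]]
dir [-0.419 -0.263  0.869] [613.1 102.2 145.6]
([-0.3712, -0.2719, -0.0987], [-25.83, -12.9, 54.01])
```

Emit:
play_rows(targets=[[100,-0.371,-0.272,-0.099,-26,-13,54],[100,-0.371,-0.272,-0.099,-26,-13,54],[100,-0.371,-0.272,-0.099,-26,-13,54],[100,-0.371,-0.272,-0.099,-26,-13,54],[100,-0.371,-0.272,-0.099,-26,-13,54]])

```text
t: 1.3
tcp_pos: [302.8, 302.1, 284.7]
ee_rot: [0.462, 0.869, 0.143, 0.101]
wrist_force: [1.0, -0.2, -0.3]
finger_gap: 0.996
finger_force: 0.0
```

Run:
```python
from h import *
s=arm.get_state(); print(s["tcp_pos"],np.round(s["q"],2),s["t"])
print(cmd((430,130,330),tool((.45,.15,-.9),(.95,.3,0))))
```

```text
[302.83885229 302.06702495 284.65967097] [ 0.88 -0.33 -0.38  1.19 -0.14  1.83] 1.3
([-0.2155, 0.0225, -0.0301], [-7.39, -3.8, 15.88])
```

Emit:
play_rows(targets=[[100,-0.215,0.022,-0.03,-7.4,-3.8,15.9],[100,-0.215,0.022,-0.03,-7.4,-3.8,15.9],[100,-0.215,0.022,-0.03,-7.4,-3.8,15.9],[100,-0.215,0.022,-0.03,-7.4,-3.8,15.9],[100,-0.215,0.022,-0.03,-7.4,-3.8,15.9]])

```text
t: 1.8
tcp_pos: [431.4, 128.8, 330.8]
ee_rot: [0.575, 0.782, 0.195, 0.14]
wrist_force: [0.0, 0.5, 0.3]
finger_gap: 1.002
finger_force: 0.0
```

Run:
```python
from h import *
s=arm.get_state(); print(s["tcp_pos"],np.round(s["q"],2),s["t"])
m,p,d=cam("wrist"); print(m["position"],att(m).round(2).tolist()); C=cloud(m,d)
np.savez("w1.npz",p=p,d=d,C=C); cv2.imwrite("pics/w1.png",p)
for l in("spindle","slicer","slicing_disc","spice_jar"): print(l,arm.find_in("wrist",l)[:2])
M=(C[...,2]>45)&(C[...,2]<200)&(d>0)&(C[...,0]>560)&(C[...,0]<740)&(C[...,1]>60)&(C[...,1]<230)
P=C[M]; print(len(P))
b=fit_spindle(P,0,0); S=P[abs(P@b[2]-b[3])<3]; H=P[(P@b[2]-b[3]>15)]
print(b,'seat',S.mean(0).round(1),S.min(0),S.max(0),'shaft',len(H))
c=H.mean(0);u=np.linalg.svd(H-c,full_matrices=False)[2][0];u*=np.sign(u[2]);print('dir',u.round(3),np.degrees(np.arctan2(u[1],u[0])),c.round(1),((H-c)@u).min(),((H-c)@u).max())
```

```text
[431.4385117  128.83874996 330.76070668] [ 0.28 -0.4  -0.37  1.11  0.02  1.55] 1.8
[347.85900175 177.37795275 457.14065885] [[0.84, 0.16, 0.51], [0.26, -0.96, -0.13], [0.47, 0.24, -0.85]]
spindle [{'rect': [300.3, 179.3, 23.3, 60.1], 'confidence': 0.81}]
slicer [{'rect': [228.5, 121.4, 106.7, 111.5], 'confidence': 0.61}]
slicing_disc [{'rect': [125.2, 69.0, 91.6, 93.3], 'confidence': 0.82}]
spice_jar [{'rect': [109.8, 198.0, 44.4, 58.6], 'confidence': 0.6}]
3864
(np.int64(1019), np.float64(3.7699111843077517), array([-0.42871369, -0.31147873,  0.8480481 ]), np.float64(-249.118984359485)) seat [645.2 144.1  85. ] [614.60740404 103.42621852  60.82968206] [682.00230946 178.90234313 103.61504894] shaft 838
dir [-0.393 -0.367  0.843] -136.89024938810965 [611.5 118.5 151.6] -63.37645257771709 37.171705956233794
```

View pics/w1.png

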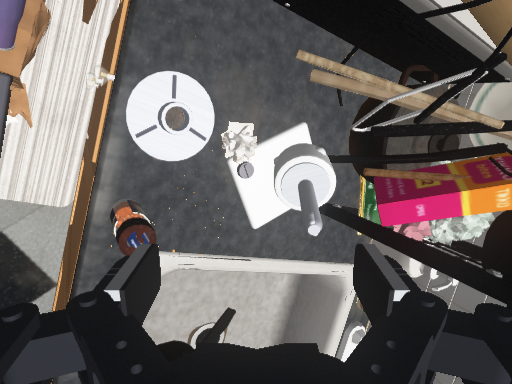

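```bash
cat >> h.py <<'E'
from scipy.optimize import least_squares
def spn(az): 
    t=np.radians(32); return np.array([np.sin(t)*np.cos(az),np.sin(t)*np.sin(az),np.cos(t)])
def fitcyl(P,F0=(653,140),az0=np.radians(214)):
    x=np.array([*F0,az0])
    for it in range(6):
        F=np.array([x[0],x[1],85]);n=spn(x[2]);q=P-F;a=q@n;r=np.linalg.norm(q-np.outer(a,n),axis=1)
        w=22-2*it
        cy=P[(a>12)&(a<104)&(r<w)]; st=P[(abs(a)<8-it)&(r<34)&(r>14)]
        def f(x):
            F=np.array([x[0],x[1],85]);n=spn(x[2]);q=cy-F;a=q@n;r=np.linalg.norm(q-np.outer(a,n),axis=1)
            return np.r_[r-11,(st-F)@n*np.sqrt(len(cy)/max(len(st),1))]
        x=least_squares(f,x,loss="soft_l1",f_scale=1.5).x
    return x,len(cy),len(st),np.abs(f(x)[:len(cy)]).mean()
def proj(m,X,h=384):
    f=h/2/np.tan(np.radians(m["vertical_fov"])/2);c=(np.array(X)-m["position"])@att(m)
    return c[...,:2]/c[...,2:]*f+[m["cx"],m["cy"]]
E
python3 - <<'E'
from h import *
m=arm.camera_model("wrist")
for nm in("w1","top","scene"):
    z=np.load(nm+".npz");C=z["C"];P=C[(z["d"]>0)&(C[...,2]>40)&(C[...,2]<205)&(abs(C[...,0]-640)<100)&(abs(C[...,1]-130)<100)]
    x,*k=fitcyl(P);n=spn(x[2]);F=np.array([x[0],x[1],85])
    print(nm,x[:2].round(1),np.degrees(x[2]).round(1),k,'tip',(F+114*n).round(1))
    mm=m if nm=="w1" else arm.camera_model(nm)
    im=z["p"].copy(); k=4 
    c=proj(mm,F+50*n); im=cv2.resize(im,None,fx=k,fy=k,interpolation=cv2.INTER_CUBIC)
    e1=np.cross(n,[0,0,1]);e1/=np.linalg.norm(e1);e2=np.cross(n,e1);t=np.linspace(0,6.28,40)[:,None]
    for a,r in((0,36),(0,11),(106,11),(114,7)):
        q=proj(mm,F+a*n+r*(np.cos(t)*e1+np.sin(t)*e2)); cv2.polylines(im,[np.int32(q*k+k/2)],True,(0,0,255),1)
    o=np.int32(c*k); o=im[o[1]-150:o[1]+150,o[0]-130:o[0]+130]
    out=o if nm=="w1" else np.hstack([out,o])
cv2.imwrite("pics/fit.png",out)
E
```

```text
w1 [649.1 137.7] 216.9 [558, 1089, np.float64(0.3631757107206692)] tip [600.8 101.4 181.7]
top [646.1 139. ] 216.5 [61, 178, np.float64(0.48473650071217045)] tip [597.6 103.  181.7]
scene [645.9 137.9] 221.1 [36, 65, np.float64(1.10015122296815)] tip [600.4  98.1 181.7]
```

View pics/fit.png

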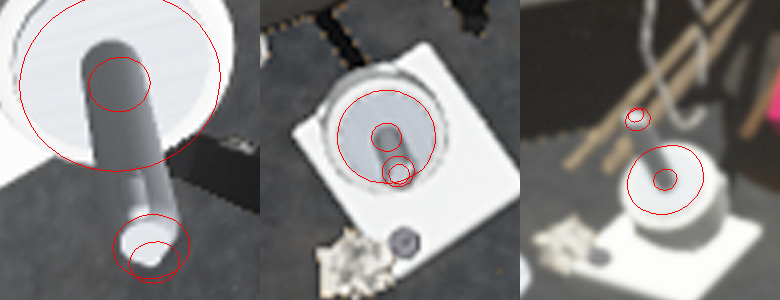

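Run:
```python
from h import *
arm.read_camera("wrist"); s=arm.get_state();print(s["tcp_pos"],s["qd"].max() if hasattr(s["qd"],'max') else max(s["qd"]))
m,p,d=cam("wrist");C=cloud(m,d)
np.savez("w2.npz",p=p,d=d,C=C)
P=C[(d>0)&(C[...,2]>40)&(C[...,2]<205)&(abs(C[...,0]-640)<100)&(abs(C[...,1]-130)<100)]
x,*kk=fitcyl(P);n=spn(x[2]);F=np.array([x[0],x[1],85])
print(x[:2].round(1),np.degrees(x[2]).round(1),kk,'tip',(F+114*n).round(1))
k=6;im=cv2.resize(p,None,fx=k,fy=k,interpolation=cv2.INTER_CUBIC);c=proj(m,F+50*n)
e1=np.cross(n,[0,0,1]);e1/=np.linalg.norm(e1);e2=np.cross(n,e1);t=np.linspace(0,6.28,40)[:,None]
for a,r in((0,36),(0,11),(106,11),(114,7)):
    q=proj(m,F+a*n+r*(np.cos(t)*e1+np.sin(t)*e2)); cv2.polylines(im,[np.int32(q*k+k/2)],True,(0,0,255),1)
o=np.int32(c*k); cv2.imwrite("pics/fit2.png",im[o[1]-280:o[1]+280,o[0]-280:o[0]+280])
# parts
t=np.load("top.npz")
for nm,zz,lo,cc,rr in(("sleeve",60,50,(430,-114),40),("knob",60,50,(414,-371),40)):
    Q=t["C"][(t["d"]>0)&(t["C"][...,2]>lo)&(np.hypot(t["C"][...,0]-cc[0],t["C"][...,1]-cc[1])<rr)]; print(nm,np.median(Q,0),(Q.max(0)+Q.min(0))/2)
dd=C[(d>0)&(C[...,2]>3)&(C[...,2]<40)&(np.hypot(C[...,0]-458,C[...,1]-183)<90)]; hb=dd[dd[:,2]>22]
print("disc",(dd.max(0)+dd.min(0))/2,len(hb),(hb.max(0)+hb.min(0))/2,np.median(hb,0))
for l in("spacer_sleeve","lock_knob","slicing_disc"):
  for c in("top","scene"):
    r=[x for x in arm.tip_of(c,l)]
    for y in r[:2]:
        mm=arm.camera_model(c);f=192/np.tan(np.radians(mm["vertical_fov"])/2);v=att(mm)@np.array([(y["uv"][0]-mm["cx"])/f,(y["uv"][1]-mm["cy"])/f,1]);o=np.array(mm["position"]);print(l,c,(o-v*o[2]/v[2]).round(1),y["confidence"])
```

```text
[429.06726556 133.30074975 328.67371297] 0.017019961820159055
[649.  137.8] 217.1 [561, 1090, np.float64(0.3721342226482888)] tip [600.8 101.3 181.7]
sleeve [ 430.26035285 -113.76769236   59.3341812 ] [ 429.40946736 -113.19684456   59.15994996]
knob [ 414.45316831 -371.203195     59.01132955] [ 414.67319598 -371.71216641   60.2177323 ]
disc [475.16680168 169.65179329  19.17084039] 539 [494.58292714 181.47058011  28.6902536 ] [469.6357923  179.20065898  27.32924301]
spacer_sleeve top [ 426.2 -122.7    0. ] 0.44
spacer_sleeve scene [ 426.7 -118.7    0. ] 0.62
lock_knob top [ 436.7 -653.4    0. ] 0.58
lock_knob top [ 411.  -360.6    0. ] 0.51
lock_knob scene [ 437.5 -657.8    0. ] 0.98
lock_knob scene [ 419. -377.    0.] 0.78
slicing_disc top [449.2 188.9   0. ] 0.93
slicing_disc top [ 429.1 -115.3    0. ] 0.37
slicing_disc scene [461.1 156.2   0. ] 0.66
```

View pics/fit2.png

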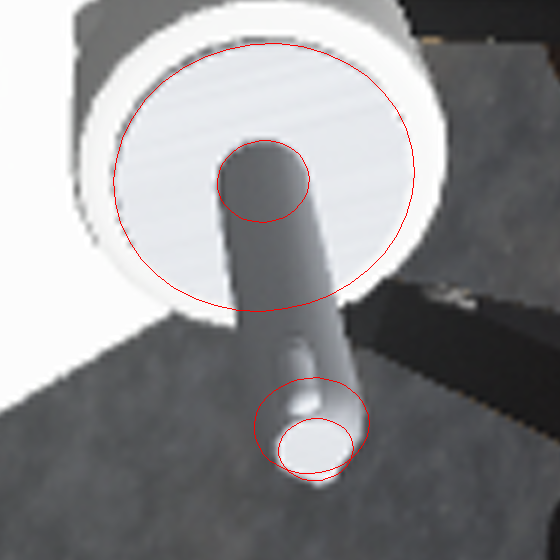

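Run:
```python
from h import *
print(cmd((430,-114,200),tool((0,0,-1),(.967,-.256,0))),arm.get_state()["tcp_pos"])
```

```text
([-0.2363, -0.1257, 0.078], [26.72, -8.24, 31.96]) [429.413355   133.20385367 328.9916733 ]
```

Emit:
play_rows(targets=[[100,-0.236,-0.126,0.078,26.7,-8.2,32],[100,-0.236,-0.126,0.078,26.7,-8.2,32],[100,-0.236,-0.126,0.078,26.7,-8.2,32],[100,-0.236,-0.126,0.078,26.7,-8.2,32],[100,-0.236,-0.126,0.078,26.7,-8.2,32]])

```text
t: 2.95
tcp_pos: [429.8, -90.4, 213.0]
ee_rot: [0.794, 0.608, -0.0, -0.001]
wrist_force: [1.0, 0.3, 0.8]
finger_gap: 1.002
finger_force: 0.0
```

Run:
```python
from h import *
for _ in range(4): arm.read_camera("wrist")
m,p,d=cam("wrist");C=cloud(m,d);cv2.imwrite("pics/w3.png",p)
s=arm.get_state();print(s["tcp_pos"],s["t"],R.from_quat(s["ee_rot"]).as_matrix().round(3).tolist())
Q=C[(d>0)&(C[...,2]>52)&(C[...,2]<70)&(np.hypot(C[...,0]-430,C[...,1]+114)<45)]
print(len(Q),np.median(Q,0),(Q.max(0)+Q.min(0))/2,np.ptp(Q,axis=0)); (cx,cy),r=cv2.minEnclosingCircle(Q[:,:2].astype(np.float32));print(cx,cy,r)
print(cmd((cx,cy,32),tool((0,0,-1),(.967,-.256,0))))
```

```text
[429.7981766  -88.835008   213.06809554] 3.2 [[0.258, 0.966, 0.0], [0.966, -0.258, 0.001], [0.001, -0.0, -1.0]]
1215 [ 432.43298578 -113.0672255    59.43821186] [ 432.19942633 -113.99455532   56.91323549] [47.24725098 47.20038589  9.74690116]
432.0329284667969 -114.21514129638672 23.880229949951172
([-0.0242, 0.0088, 0.181], [-0.02, -0.08, -0.11])
```

Emit:
play_rows(targets=[[100,-0.024,0.009,0.03,0,0,0],[100,-0.024,0.009,0.08,0,0,0],[100,-0.024,0.009,0.13,0,0,0],[100,-0.024,0.009,0.175,0,0,0],[100,-0.024,0.009,0.188,0,0,0]])

```text
t: 3.7
tcp_pos: [429.7, -112.2, 22.5]
ee_rot: [0.792, 0.61, -0.0, -0.001]
wrist_force: [0.1, 0.9, -0.5]
finger_gap: 1.002
finger_force: 0.0
```

Emit:
play_rows(targets=[[100,0,0,0,0,0,0],[40,0,0,0,0,0,0],[40,0,0,0,0,0,0],[40,0,0,0,0,0,0],[40,0,0,0,0,0,0]], force=40)

```text
t: 4.2
tcp_pos: [433.6, -114.3, 27.6]
ee_rot: [0.793, 0.609, 0.002, 0.001]
wrist_force: [-2.5, 2.9, 9.1]
finger_gap: 0.561
finger_force: 40.1
```

Emit:
play_rows(targets=[[40,0,0,0,0,0,0],[40,0,0,0,0,0,0],[40,0,0,0,0,0,0],[40,0,0,0,0,0,0],[40,0,0,0,0,0,0]])

```text
t: 4.7
tcp_pos: [433.7, -114.3, 27.6]
ee_rot: [0.793, 0.609, 0.002, 0.001]
wrist_force: [-2.3, 2.9, 8.6]
finger_gap: 0.554
finger_force: 40.1
```

Emit:
play_rows(targets=[[40,0,0,-0.04,0,0,0],[40,0,0,-0.09,0,0,0],[40,0,0,-0.14,0,0,0],[40,0,0,-0.19,0,0,0],[40,0,0,-0.22,0,0,0]], force=60)

```text
t: 5.2
tcp_pos: [433.0, -114.7, 250.5]
ee_rot: [0.793, 0.609, 0.002, 0.002]
wrist_force: [0.8, 0.8, -1.5]
finger_gap: 0.548
finger_force: 61.8
```

```bash
cat >> h.py <<'E'
F=np.array([648.5,138,85]);n=spn(np.radians(216.8))
yd=(np.cos(np.radians(20)),np.sin(np.radians(20)),0)
E
python3 - <<'E'
from h import *
s=arm.get_state();print(s["tcp_pos"],s["finger_gap"],np.round(s["q"],2));print(cmd(F+168*n,tool(-n,yd)),F+168*n)
E
```

```text
[ 433.0474861  -114.70777329  250.47910551] 0.5483732142209041 [-0.26 -0.02 -0.16  1.43  0.    1.57]
([0.2298, 0.0878, 0.0238], [-25.94, 18.94, -31.23]) [577.21373954  84.67106371 227.47208015]
```

Emit:
play_rows(targets=[[40,0.23,0.088,0.024,-26,19,-31.2],[40,0.23,0.088,0.024,-26,19,-31.2],[40,0.23,0.088,0.024,-26,19,-31.2],[40,0.23,0.088,0.024,-26,19,-31.2],[40,0.23,0.088,0.024,-26,19,-31.2]])

```text
t: 5.7
tcp_pos: [577.4, 87.1, 223.6]
ee_rot: [0.58, 0.77, 0.256, 0.075]
wrist_force: [-0.0, -0.3, -2.2]
finger_gap: 0.555
finger_force: 61.9
```

```bash
cat > look.py <<'E'
import sys
from h import *
# wait, then report the TCP in spindle terms and what is needed
a=float(sys.argv[1]); 
for _ in range(5): arm.read_camera("wrist")
m,p,d=cam("wrist"); s=arm.get_state()
q=s["tcp_pos"]-F; e1=np.cross([0,0,1],n);e1/=np.linalg.norm(e1);e2=np.cross(n,e1)
z=R.from_quat(s["ee_rot"]).as_matrix()[:,2]
print("t",s["t"],"a",(q@n).round(1),"lat level",(q@e1).round(1),"lat up",(q@e2).round(1),"tilt err",np.degrees(np.arccos(-z@n)).round(2),"f",np.round(s["wrist_force"],1),"gap",s["finger_gap"],"q",np.round(s["q"],2))
print(cmd(F+a*n,tool(-n,yd)))
if len(sys.argv)>2: cv2.imwrite(f"pics/{sys.argv[2]}.png",p)
E
python3 look.py 158 w4
```

```text
t 6.0 a 164.1 lat level -0.4 lat up -3.3 tilt err 1.47 f [ 1.2  0.7 -1.3] gap 0.5511529905266218 q [-0.01 -0.12 -0.42  0.82  0.31  1.36]
([0.0008, 0.0033, 0.006], [-1.31, 0.66, -1.52])
```

View pics/w4.png

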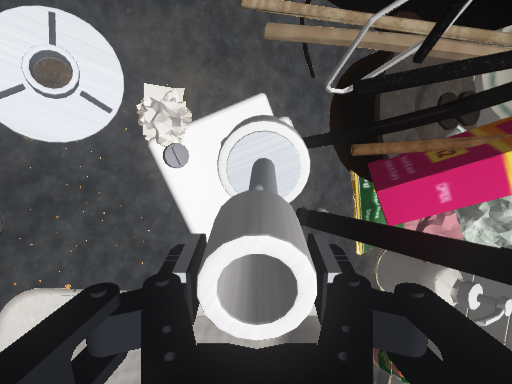

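Emit:
play_rows(targets=[[40,0.001,0.003,0.006,-1.3,0.7,-1.5],[40,0.001,0.003,0.006,-1.3,0.7,-1.5],[40,0.001,0.003,0.006,-1.3,0.7,-1.5]])

```text
t: 6.3
tcp_pos: [581.1, 87.7, 218.4]
ee_rot: [0.571, 0.773, 0.264, 0.079]
wrist_force: [-0.7, 0.1, -1.9]
finger_gap: 0.554
finger_force: 62.1
```

```bash
python3 look.py 120
```

```text
t 6.6 a 157.2 lat level -0.5 lat up -0.4 tilt err 0.08 f [ 0.2  0.1 -1. ] gap 0.5491407447436484 q [-0.01 -0.12 -0.45  0.78  0.33  1.34]
([-0.0004, 0.0005, 0.0372], [-0.02, -0.08, -0.0])
```

Emit:
play_rows(targets=[[40,0,0,0.01,0,0,0],[40,0,0,0.02,0,0,0],[40,0,0,0.03,0,0,0],[40,0,0,0.037,0,0,0],[40,0,0,0.037,0,0,0]])

```text
t: 7.1
tcp_pos: [596.4, 100.7, 184.5]
ee_rot: [0.57, 0.774, 0.263, 0.078]
wrist_force: [0.0, 0.1, -1.2]
finger_gap: 0.551
finger_force: 62.1
```

Emit:
play_rows(targets=[[40,0,0,0.01,0,0,0],[40,0,0,0.02,0,0,0],[40,0,0,0.03,0,0,0],[40,0,0,0.04,0,0,0],[40,0,0,0.05,0,0,0]])

```text
t: 7.6
tcp_pos: [618.3, 116.4, 143.2]
ee_rot: [0.57, 0.774, 0.264, 0.079]
wrist_force: [0.1, 0.3, -1.9]
finger_gap: 0.549
finger_force: 62.1
```

```bash
python3 look.py 70
```

```text
t 7.9 a 70.3 lat level -0.6 lat up -0.1 tilt err 0.09 f [-0.4  0.1 -1.2] gap 0.5536960407621403 q [ 0.04 -0.02 -0.52  0.59  0.3   1.39]
([-0.0006, 0.0003, 0.0003], [0.01, -0.09, 0.02])
```

Emit:
play_rows(targets=[[100,0,0,0,0,0,0],[100,0,0,0,0,0,0],[100,0,0,0,0,0,0],[100,0,0,0,0,0,0],[100,0,0,0,0,0,0]])

```text
t: 8.4
tcp_pos: [618.1, 116.1, 144.3]
ee_rot: [0.57, 0.774, 0.264, 0.079]
wrist_force: [-0.6, -0.7, 0.4]
finger_gap: 1.001
finger_force: 0.0
```

Emit:
play_rows(targets=[[100,0,0,-0.03,0,0,0],[100,0,0,-0.08,0,0,0],[100,0,0,-0.13,0,0,0],[100,0,0,-0.17,0,0,0],[100,0,0,-0.17,0,0,0]])

```text
t: 8.9
tcp_pos: [546.8, 60.8, 295.6]
ee_rot: [0.569, 0.773, 0.267, 0.083]
wrist_force: [0.2, -0.5, 1.3]
finger_gap: 0.998
finger_force: 0.0
```

```bash
python3 look.py 230
python3 - <<'E'
from h import *
m,p,d=cam("wrist");C=cloud(m,d);cv2.imwrite("pics/w5.png",p); np.savez("w5.npz",p=p,d=d,C=C)
q=C[d>0]-F;a=q@n;r=np.linalg.norm(q-np.outer(a,n),axis=1)
print("sleeve top a",np.median(a[(r>16)&(r<23)&(a>20)&(a<120)]),((r>16)&(r<23)&(a>20)&(a<120)).sum())
# disc: rim/hub
D=C[(d>0)&(C[...,2]>24)&(C[...,2]<36)&(np.hypot(C[...,0]-460,C[...,1]-182)<45)]
(cx,cy),rr=cv2.minEnclosingCircle(D[:,:2].astype(np.float32));print("hub",len(D),cx,cy,rr,np.median(D,0),(D.max(0)+D.min(0))/2)
D=C[(d>0)&(C[...,2]>2.5)&(C[...,2]<9)&(np.hypot(C[...,0]-460,C[...,1]-182)<66)];print("plate",len(D),(D.max(0)+D.min(0))/2,np.ptp(D,axis=0))
print(cmd((cx,cy,140),tool((0,0,-1),(.93,.37,0))))
E
```

```text
t 9.2 a 238.3 lat level -1.0 lat up -1.7 tilt err 0.24 f [ 0.4 -0.4 -0.4] gap 0.9982111368590967 q [-0.08 -0.19 -0.35  0.97  0.36  1.27]
([-0.0004, 0.002, 0.0083], [-0.19, -0.16, -0.02])
sleeve top a 59.00694571123691 637
hub 666 462.04693603515625 181.76785278320312 20.800806045532227 [460.87613756 181.93174156  27.57849413] [461.95411715 181.65521825  27.23824687]
plate 8931 [462.07930781 182.09904253   5.73730796] [119.17578775 118.67065784   6.4628549 ]
([0.1122, -0.1179, 0.1272], [30.38, -9.71, -4.33])
```

View pics/w5.png

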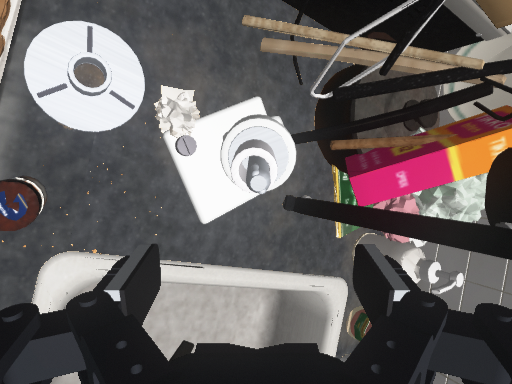

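Emit:
play_rows(targets=[[100,0.112,-0.118,0.127,30.4,-9.7,-4.3],[100,0.112,-0.118,0.127,30.4,-9.7,-4.3],[100,0.112,-0.118,0.127,30.4,-9.7,-4.3],[100,0.112,-0.118,0.127,30.4,-9.7,-4.3],[100,0.112,-0.118,0.127,30.4,-9.7,-4.3]])

```text
t: 9.75
tcp_pos: [459.7, 184.3, 135.2]
ee_rot: [0.559, 0.829, -0.005, -0.003]
wrist_force: [-0.7, -0.0, -0.3]
finger_gap: 1.002
finger_force: 0.0
```

Run:
```python
from h import *
for _ in range(5): arm.read_camera("wrist")
m,p,d=cam("wrist");C=cloud(m,d);cv2.imwrite("pics/w6.png",p)
D=C[(d>0)&(C[...,2]>22)&(C[...,2]<36)&(np.hypot(C[...,0]-460,C[...,1]-182)<32)]
print(len(D))
if len(D): (cx,cy),rr=cv2.minEnclosingCircle(D[:,:2].astype(np.float32));print("hub",cx,cy,rr)
D=C[(d>0)&(C[...,2]>2.5)&(C[...,2]<9)&(np.hypot(C[...,0]-460,C[...,1]-182)<66)];print("plate",len(D),(D.max(0)+D.min(0))/2,np.ptp(D,axis=0))
s=arm.get_state();print(s["t"],s["tcp_pos"],cmd((462,182,7),tool((0,0,-1),(.93,.37,0))))
```

```text
974
hub 462.1878356933594 182.22683715820312 20.934040069580078
plate 11857 [461.97471418 182.36712517   5.75206155] [118.69160778 118.69581094   6.48691329]
10.05 [463.6577644  180.19169535 143.31652416] ([0.0024, -0.0017, 0.1363], [0.33, 0.06, -0.17])
```

Emit:
play_rows(targets=[[100,0.002,-0.001,0.05,0.3,0,0],[100,0.002,-0.001,0.1,0.3,0,0],[100,0.002,-0.001,0.12,0.3,0,0],[100,0.002,-0.001,0.13,0.3,0,0],[100,0.002,-0.001,0.136,0.3,0,0]])

```text
t: 10.55
tcp_pos: [462.3, 181.9, 6.6]
ee_rot: [0.563, 0.827, -0.001, 0.0]
wrist_force: [0.4, 0.0, 0.2]
finger_gap: 1.001
finger_force: 0.0
```

Emit:
play_rows(targets=[[100,0,0,0,0,0,0],[100,0,0,0,0,0,0],[100,0,0,0,0,0,0]])

```text
t: 10.85
tcp_pos: [462.5, 182.9, 7.2]
ee_rot: [0.562, 0.827, -0.0, 0.0]
wrist_force: [0.5, -0.0, -0.4]
finger_gap: 1.002
finger_force: 0.0
```

Run:
```python
from h import *
s=arm.get_state();print(s["t"],s["tcp_pos"],s["wrist_force"],cmd((462,182.2,7),tool((0,0,-1),(.93,.37,0))))
```

```text
10.85 [462.53647305 182.93186931   7.17987771] [ 0.52858191 -0.01511924 -0.40524101] ([-0.0005, -0.0008, 0.0002], [-0.02, 0.05, -0.07])
```

Emit:
play_rows(targets=[[36,0,0,0,0,0,0],[36,0,0,0,0,0,0],[36,0,0,0,0,0,0],[36,0,0,0,0,0,0],[36,0,0,0,0,0,0]], force=60)

```text
t: 11.35
tcp_pos: [461.7, 182.8, 6.4]
ee_rot: [0.562, 0.827, -0.001, -0.0]
wrist_force: [-1.1, -0.6, 3.9]
finger_gap: 0.473
finger_force: 60.3
```

Emit:
play_rows(targets=[[36,0,0,0,0,0,0],[36,0,0,0,0,0,0]])

```text
t: 11.55
tcp_pos: [461.7, 182.8, 6.4]
ee_rot: [0.562, 0.827, -0.001, -0.0]
wrist_force: [-0.9, -0.3, 5.3]
finger_gap: 0.472
finger_force: 60.3
```

Emit:
play_rows(targets=[[36,0,0,-0.03,0,0,0],[36,0,0,-0.08,0,0,0],[36,0,0,-0.13,0,0,0],[36,0,0,-0.18,0,0,0],[36,0,0,-0.22,0,0,0]])

```text
t: 12.05
tcp_pos: [462.0, 183.1, 228.7]
ee_rot: [0.562, 0.827, -0.001, 0.0]
wrist_force: [0.5, 0.9, -1.3]
finger_gap: 0.474
finger_force: 61.1
```

Run:
```python
from h import *
for _ in range(3): arm.read_camera("wrist")
m,p,d=cam("wrist");C=cloud(m,d);cv2.imwrite("pics/w7.png",p)
s=arm.get_state();Rt=R.from_quat(s["ee_rot"]);T=Rt.inv().apply(C.reshape(-1,3)-s["tcp_pos"]).reshape(C.shape)
D=T[(d>0)&(np.hypot(T[...,0],T[...,1])<70)&(abs(T[...,2])<25)&(np.hypot(T[...,0],T[...,1])>32)]
c=np.median(D,0);A=np.c_[D[:,:2],np.ones(len(D))]
for _ in range(4): 
    k=np.linalg.lstsq(A,D[:,2],rcond=None)[0];res=D[:,2]-A@k;g=abs(res)<3*max(1,np.median(abs(res)));A,D=A[g],D[g]
print("plate upper in tool z=ax+by+c",k.round(3),len(D),(D.max(0)+D.min(0))/2,np.ptp(D,axis=0),s["t"],s["wrist_force"],s["finger_gap"])
print(s["tcp_pos"],cmd(F+168*n,tool(-n,yd)))
```

```text
plate upper in tool z=ax+by+c [-0.003 -0.007 -0.5  ] 23722 [-0.65683221  2.24986789 -0.57632796] [119.39150845 118.86048803   6.08339495] 12.25 [ 0.77032066  0.11474475 -1.91865528] 0.46855238177287994
[462.36088256 183.22995483 226.19207917] ([-0.134, 0.0704, -0.0012], [-30.62, 9.62, 4.33])
```

View pics/w7.png

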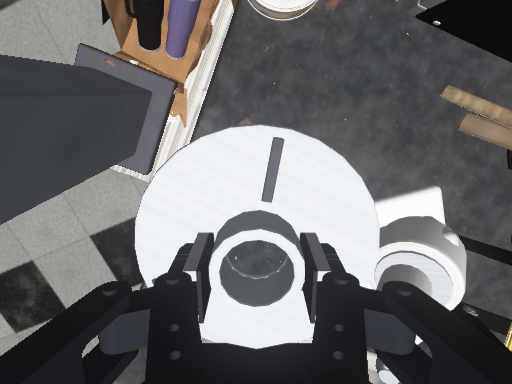

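Emit:
play_rows(targets=[[36,-0.04,0.02,-0.02,-6,2,1],[36,-0.08,0.04,-0.02,-14,4.4,2],[36,-0.11,0.055,-0.015,-22,7,3],[36,-0.134,0.07,-0.01,-30.6,9.6,4.3],[36,-0.134,0.07,-0.01,-30.6,9.6,4.3]])

```text
t: 12.75
tcp_pos: [573.2, 80.7, 228.2]
ee_rot: [0.574, 0.772, 0.261, 0.077]
wrist_force: [-1.6, 0.2, -2.4]
finger_gap: 0.471
finger_force: 61.3
```

```bash
python3 look.py 150
```

```text
t 13.05 a 175.4 lat level -0.7 lat up 5.0 tilt err 0.14 f [-0.5  0.2 -1.9] gap 0.4715368977105498 q [-0.02 -0.13 -0.41  0.83  0.33  1.33]
([-0.0024, -0.0044, 0.0254], [-0.14, -0.02, 0.12])
```

Emit:
play_rows(targets=[[36,-0.002,-0.004,0.01,0,0,0],[36,-0.002,-0.004,0.02,0,0,0],[36,-0.002,-0.004,0.026,0,0,0],[36,-0.002,-0.004,0.026,0,0,0]])

```text
t: 13.45
tcp_pos: [584.4, 90.5, 209.4]
ee_rot: [0.57, 0.774, 0.262, 0.078]
wrist_force: [0.4, -0.3, -1.0]
finger_gap: 0.472
finger_force: 61.3
```

```bash
python3 look.py 90 w8
```

```text
t 13.75 a 149.8 lat level 0.6 lat up -0.5 tilt err 0.08 f [-0.  -0.5 -1. ] gap 0.46925251406286955 q [-0.01 -0.11 -0.45  0.77  0.33  1.34]
([0.0007, 0.0003, 0.0598], [-0.07, 0.04, 0.02])
```

Emit:
play_rows(targets=[[36,0.001,0,0.012,0,0,0],[36,0.001,0,0.024,0,0,0],[36,0.001,0,0.036,0,0,0],[36,0.001,0,0.048,0,0,0],[36,0.001,0,0.06,0,0,0]])

```text
t: 14.25
tcp_pos: [610.0, 110.2, 159.0]
ee_rot: [0.571, 0.774, 0.263, 0.079]
wrist_force: [-0.1, -0.0, -1.9]
finger_gap: 0.47
finger_force: 61.4
```

Emit:
play_rows(targets=[[36,0,0,0.008,0,0,0],[36,0,0,0.016,0,0,0],[36,0,0,0.02,0,0,0],[36,0,0,0.02,0,0,0]])

```text
t: 14.65
tcp_pos: [618.2, 116.3, 142.9]
ee_rot: [0.571, 0.774, 0.263, 0.079]
wrist_force: [0.6, -0.7, -1.4]
finger_gap: 0.469
finger_force: 61.4
```

```bash
python3 look.py 230
```

```text
t 14.95 a 69.9 lat level -0.4 lat up -0.3 tilt err 0.08 f [-0.3 -0.1 -1.6] gap 0.4690472832345213 q [ 0.05 -0.01 -0.52  0.59  0.3   1.39]
([-0.0004, 0.0002, -0.1601], [-0.07, 0.04, 0.02])
```

Emit:
play_rows(targets=[[100,0,0,0,0,0,0],[100,0,0,0,0,0,0],[100,0,0,0,0,0,0],[100,0,0,0,0,0,0],[100,0,0,0,0,0,0]])

```text
t: 15.45
tcp_pos: [618.3, 116.1, 143.6]
ee_rot: [0.57, 0.774, 0.263, 0.079]
wrist_force: [-0.6, -0.0, -0.8]
finger_gap: 0.999
finger_force: 0.0
```

Emit:
play_rows(targets=[[100,0,0,-0.03,0,0,0],[100,0,0,-0.08,0,0,0],[100,0,0,-0.13,0,0,0],[100,0,0,-0.17,0,0,0],[100,0,0,-0.17,0,0,0]])

```text
t: 15.95
tcp_pos: [547.3, 61.1, 295.1]
ee_rot: [0.57, 0.773, 0.266, 0.084]
wrist_force: [-0.0, 0.1, 1.1]
finger_gap: 1.005
finger_force: 0.0
```

```bash
python3 look.py 230
python3 - <<'E'
from h import *
m,p,d=cam("wrist");C=cloud(m,d);cv2.imwrite("pics/w9.png",p); np.savez("w9.npz",p=p,d=d,C=C)
q=C[d>0]-F;a=q@n;r=np.linalg.norm(q-np.outer(a,n),axis=1)
for lo,hi in((16,20.5),(25,58)):
    g=(r>lo)&(r<hi)&(a>40)&(a<110);print(lo,np.median(a[g]),g.sum())
g=(r>25)&(r<58)&(abs(a-65)<8);Q=C[d>0][g];c=Q.mean(0);u=np.linalg.svd(Q-c,full_matrices=False)[2][2];print("plate tilt",np.degrees(np.arccos(abs(u@n))))
g=(r>11)&(r<62)&(abs(a-65)<3);e1=np.cross([0,0,1],n);e1/=np.linalg.norm(e1);e2=np.cross(n,e1);print([((v.max()+v.min())/2).round(1) for v in(q[g]@e1,q[g]@e2)])
print(arm.get_state()["tcp_pos"],cmd((415,-371,200),tool((0,0,-1),(.745,-.667,0))))
E
```

```text
t 16.25 a 237.7 lat level -1.0 lat up -1.5 tilt err 0.28 f [0.6 0.7 0.5] gap 1.0010893566144403 q [-0.07 -0.18 -0.35  0.97  0.35  1.28]
([-0.0005, 0.0018, 0.0077], [-0.28, -0.04, -0.03])
16 78.37950211945477 629
25 64.82513818864457 8167
plate tilt 0.24937673381791178
[np.float64(0.6), np.float64(-3.6)]
[546.0572425   62.63324235 285.90633959] ([-0.3722, -0.2446, -0.1195], [21.61, -25.17, 57.49])
```

View pics/w9.png

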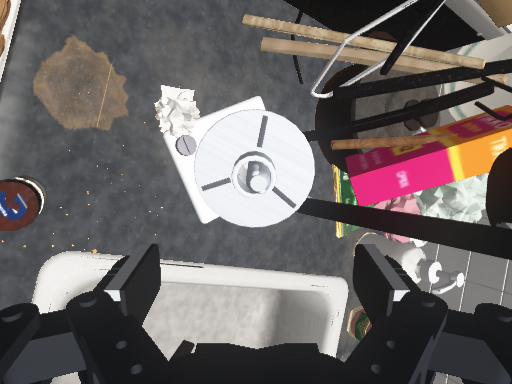

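Emit:
play_rows(targets=[[100,-0.372,-0.245,-0.12,21.6,-25.2,57.5],[100,-0.372,-0.245,-0.12,21.6,-25.2,57.5],[100,-0.372,-0.245,-0.12,21.6,-25.2,57.5],[100,-0.372,-0.245,-0.12,21.6,-25.2,57.5],[100,-0.372,-0.245,-0.12,21.6,-25.2,57.5]])

```text
t: 16.8
tcp_pos: [474.2, -174.0, 240.3]
ee_rot: [0.824, 0.558, 0.097, 0.029]
wrist_force: [0.6, 0.1, -0.2]
finger_gap: 1.002
finger_force: 0.0
```

Run:
```python
from h import *
arm.read_camera("wrist"); print(arm.get_state()["tcp_pos"],cmd((415,-371,200),tool((0,0,-1),(.745,-.667,0))))
```

```text
[ 473.26699427 -178.59538832  238.13448818] ([-0.2035, 0.015, 0.0158], [7.4, -8.45, 19.49])
```

Emit:
play_rows(targets=[[100,-0.203,0.015,0.016,7.4,-8.4,19.5],[100,-0.203,0.015,0.016,7.4,-8.4,19.5],[100,-0.203,0.015,0.016,7.4,-8.4,19.5],[100,-0.203,0.015,0.016,7.4,-8.4,19.5],[100,-0.203,0.015,0.016,7.4,-8.4,19.5]])

```text
t: 17.35
tcp_pos: [418.5, -369.0, 198.4]
ee_rot: [0.911, 0.412, 0.004, -0.001]
wrist_force: [0.6, 1.1, 0.7]
finger_gap: 0.999
finger_force: 0.0
```

Run:
```python
from h import *
for _ in range(5): arm.read_camera("wrist")
m,p,d=cam("wrist");C=cloud(m,d);cv2.imwrite("pics/w10.png",p)
M=(d>0)&(C[...,2]>56)&(C[...,2]<70)&(np.hypot(C[...,0]-415,C[...,1]+371)<40);D=C[M]
(cx,cy),rr=cv2.minEnclosingCircle(D[:,:2].astype(np.float32));print("knob",cx,cy,rr,np.median(D,0),"bgr",p[M].mean(0))
s=arm.get_state();print(s["t"],s["tcp_pos"],cmd((cx,cy,22),tool((0,0,-1),(.745,-.667,0))))
```

```text
knob 416.5218811035156 -372.9219665527344 21.670167922973633 [ 417.26364648 -372.12821151   59.54206442] bgr [250.61976048 250.33532934 250.57724551]
17.65 [ 420.50319199 -364.21527662  202.33161413] ([-0.011, 0.0015, 0.1802], [0.37, -0.57, 0.85])
```

Emit:
play_rows(targets=[[100,-0.011,0.0015,0.04,0.4,-0.6,0.8],[100,-0.011,0.0015,0.09,0.4,-0.6,0.8],[100,-0.011,0.0015,0.14,0.4,-0.6,0.8],[100,-0.011,0.0015,0.17,0.4,-0.6,0.8],[100,-0.011,0.0015,0.184,0.4,-0.6,0.8]])

```text
t: 18.15
tcp_pos: [415.0, -371.6, 15.3]
ee_rot: [0.913, 0.409, -0.001, -0.002]
wrist_force: [0.2, -0.0, 0.1]
finger_gap: 1.002
finger_force: 0.0
```

Emit:
play_rows(targets=[[100,0,0,0,0,0,0],[100,0,0,0,0,0,0],[100,0,0,0,0,0,0]])

```text
t: 18.45
tcp_pos: [417.3, -375.0, 20.3]
ee_rot: [0.913, 0.408, 0.0, 0.002]
wrist_force: [0.1, 0.2, 0.4]
finger_gap: 0.998
finger_force: 0.0
```

Run:
```python
from h import *
s=arm.get_state();print(s["t"],s["tcp_pos"],s["wrist_force"],cmd((416.5,-372.9,18),tool((0,0,-1),(.745,-.667,0))))
```

```text
18.45 [ 417.31730934 -375.04037587   20.33680523] [0.08875515 0.20361668 0.39094681] ([0.0011, -0.002, 0.0023], [0.18, 0.04, -0.03])
```

Emit:
play_rows(targets=[[100,0.001,-0.002,0.002,0,0,0],[38,0.001,-0.002,0.002,0,0,0],[38,0.001,-0.002,0.002,0,0,0],[38,0.001,-0.002,0.002,0,0,0],[38,0.001,-0.002,0.002,0,0,0]], force=90)

```text
t: 18.95
tcp_pos: [415.4, -372.4, 16.6]
ee_rot: [0.913, 0.408, -0.0, 0.0]
wrist_force: [0.1, 0.1, 5.7]
finger_gap: 0.494
finger_force: 91.0
```

Emit:
play_rows(targets=[[38,0,0,0,0,0,0],[38,0,0,0,0,0,0],[38,0,0,0,0,0,0]])

```text
t: 19.25
tcp_pos: [415.4, -372.4, 16.6]
ee_rot: [0.913, 0.408, -0.0, 0.0]
wrist_force: [0.3, -0.3, 5.2]
finger_gap: 0.495
finger_force: 90.9
```

Run:
```python
from h import *
arm.read_camera("wrist"); s=arm.get_state();print(s["t"],s["tcp_pos"],s["wrist_force"],s["finger_gap"],R.from_quat(s["ee_rot"]).as_matrix().round(4)[:,2])
```

```text
19.3 [ 415.40569937 -372.42221494   16.57932349] [ 0.30307349 -0.3364959   5.87874015] 0.5029765055635113 [-3.e-04 -8.e-04 -1.e+00]
```

Emit:
play_rows(targets=[[38,0,0,-0.04,0,0,0],[38,0,0,-0.09,0,0,0],[38,0,0,-0.14,0,0,0],[38,0,0,-0.19,0,0,0],[38,0,0,-0.23,0,0,0]])

```text
t: 19.8
tcp_pos: [415.2, -372.0, 248.5]
ee_rot: [0.913, 0.408, -0.0, 0.0]
wrist_force: [0.5, -0.6, -0.8]
finger_gap: 0.496
finger_force: 91.5
```

Run:
```python
from h import *
for _ in range(3): arm.read_camera("wrist")
m,p,d=cam("wrist");C=cloud(m,d);cv2.imwrite("pics/w11.png",p)
s=arm.get_state();T=R.from_quat(s["ee_rot"]).inv().apply(C.reshape(-1,3)-s["tcp_pos"]).reshape(C.shape)
D=T[(d>0)&(np.hypot(T[...,0],T[...,1])<21)&(T[...,2]>-55)&(T[...,2]<-28)]
print("knob top in tool",len(D),np.median(D,0),(D.max(0)+D.min(0))/2)
print(s["t"],s["tcp_pos"],s["finger_gap"],cmd(F+180*n,tool(-n,yd)))
```

```text
knob top in tool 9333 [  3.68759154  -0.51215521 -45.38672099] [  1.42320211   0.07265626 -37.89089432]
20.0 [ 415.56319822 -372.24837861  246.08925469] 0.4952026703766039 ([0.4418, -0.186, 0.0081], [-21.88, 25.33, -57.49])
```

Emit:
play_rows(targets=[[38,0.442,-0.186,0.008,-21.9,25.3,-57.5],[38,0.442,-0.186,0.008,-21.9,25.3,-57.5],[38,0.442,-0.186,0.008,-21.9,25.3,-57.5],[38,0.442,-0.186,0.008,-21.9,25.3,-57.5],[38,0.442,-0.186,0.008,-21.9,25.3,-57.5]])

```text
t: 20.5
tcp_pos: [496.0, -133.4, 238.9]
ee_rot: [0.719, 0.67, 0.176, 0.052]
wrist_force: [0.6, -0.3, -2.2]
finger_gap: 0.493
finger_force: 91.4
```

Run:
```python
from h import *
arm.read_camera("wrist"); print(arm.get_state()["tcp_pos"],cmd(F+180*n,tool(-n,yd)))
```

```text
[ 496.11399874 -128.55779026  238.46621393] ([0.2077, 0.0528, 0.0608], [-7.74, 8.31, -19.76])
```

Emit:
play_rows(targets=[[38,0.208,0.053,0.061,-7.7,8.3,-19.8],[38,0.208,0.053,0.061,-7.7,8.3,-19.8],[38,0.208,0.053,0.061,-7.7,8.3,-19.8],[38,0.208,0.053,0.061,-7.7,8.3,-19.8],[38,0.208,0.053,0.061,-7.7,8.3,-19.8]])

```text
t: 21.05
tcp_pos: [575.1, 75.8, 235.8]
ee_rot: [0.575, 0.772, 0.259, 0.08]
wrist_force: [0.1, -0.6, -1.6]
finger_gap: 0.494
finger_force: 91.6
```

```bash
python3 look.py 145
python3 - <<'E'
from h import *
# refit the axis from sleeve-era picture (w5) and the disc picture (w9) for a cross-check
for nm in("w1","w2","w5","w9"):
    z=np.load(nm+".npz");C=z["C"];P=C[(z["d"]>0)&(C[...,2]>40)&(C[...,2]<205)&(abs(C[...,0]-640)<100)&(abs(C[...,1]-130)<100)]
    q=P-F;a=q@n;r=np.linalg.norm(q-np.outer(a,n),axis=1);e1=np.cross([0,0,1],n);e1/=np.linalg.norm(e1);e2=np.cross(n,e1)
    lo=dict(w5=66,w9=94).get(nm,60); g=(a>lo)&(a<105)&(r<15);X=np.c_[q[g]@e1,q[g]@e2]
    f=lambda c:np.hypot(X[:,0]-c[0],X[:,1]-c[1])-11
    print(nm,g.sum(),least_squares(f,[0,0],loss="soft_l1",f_scale=1).x.round(2))
E
```

```text
t 21.35 a 181.4 lat level 8.9 lat up -2.3 tilt err 0.73 f [-0.5 -0.2 -1.9] gap 0.49382888376588857 q [-0.04 -0.13 -0.41  0.84  0.33  1.32]
([0.0096, -0.0008, 0.0363], [-0.3, 0.67, -0.62])
w1 330 [ 0.56 -0.29]
w2 335 [ 0.54 -0.31]
w5 186 [ 0.42 -0.49]
w9 78 [-0.5 -0.9]
```

Emit:
play_rows(targets=[[38,0.01,-0.001,0.01,-0.3,0.7,-0.6],[38,0.01,-0.001,0.03,-0.3,0.7,-0.6],[38,0.01,-0.001,0.036,-0.3,0.7,-0.6],[38,0.01,-0.001,0.036,-0.3,0.7,-0.6]])

```text
t: 21.75
tcp_pos: [586.6, 92.9, 208.1]
ee_rot: [0.57, 0.774, 0.264, 0.079]
wrist_force: [0.2, -0.2, -1.5]
finger_gap: 0.497
finger_force: 91.6
```

```bash
python3 look.py 105 w12
```

```text
t 22.05 a 146.8 lat level -0.3 lat up 2.3 tilt err 0.21 f [-0.1 -0.3 -1.8] gap 0.494949195677006 q [-0.   -0.11 -0.45  0.76  0.33  1.34]
([-0.001, -0.0023, 0.0418], [0.21, -0.02, 0.07])
```

View pics/w12.png

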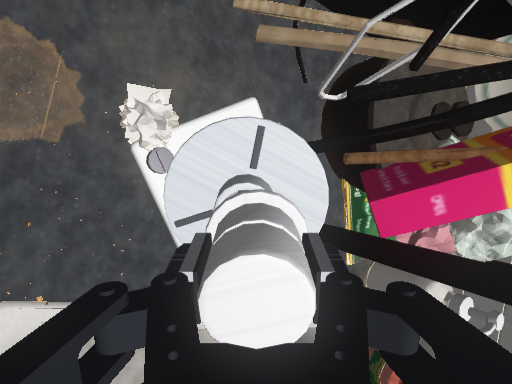

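Emit:
play_rows(targets=[[38,-0.001,-0.0027,0.004,0.2,0,0],[38,-0.001,-0.0027,0.008,0.2,0,0],[38,-0.001,-0.0027,0.01,0.2,0,0],[38,-0.001,-0.0027,0.01,0.2,0,0]])

```text
t: 22.45
tcp_pos: [589.6, 94.8, 199.3]
ee_rot: [0.57, 0.774, 0.263, 0.079]
wrist_force: [-0.6, -0.1, -0.5]
finger_gap: 0.497
finger_force: 91.6
```

```bash
python3 look.py 105
```

```text
t 22.75 a 136.2 lat level -0.5 lat up -0.9 tilt err 0.06 f [ 0.   0.4 -1.8] gap 0.49745844936212236 q [ 0.   -0.1  -0.47  0.74  0.32  1.35]
([-0.0002, 0.001, 0.0312], [-0.05, -0.04, 0.07])
```

Emit:
play_rows(targets=[[38,0,0.0005,0.006,0,0,0],[38,0,0.0005,0.012,0,0,0],[38,0,0.0005,0.018,0,0,0],[38,0,0.0005,0.02,0,0,0],[38,0,0.0005,0.02,0,0,0]])

```text
t: 23.25
tcp_pos: [598.4, 101.4, 182.2]
ee_rot: [0.57, 0.774, 0.263, 0.079]
wrist_force: [3.1, 1.7, -4.8]
finger_gap: 0.496
finger_force: 91.8
```

```bash
python3 look.py 104.6
```

```text
t 23.55 a 115.9 lat level -0.6 lat up -1.1 tilt err 0.13 f [ 0.5  2.5 -5.6] gap 0.4933177817155397 q [ 0.02 -0.07 -0.48  0.69  0.32  1.36]
([-0.0002, 0.0012, 0.0113], [-0.12, -0.05, 0.05])
```

Emit:
play_rows(targets=[[38,0,0.001,0.004,0,0,0],[38,0,0.001,0.008,0,0,0],[38,0,0.001,0.011,0,0,0],[38,0,0.001,0.013,0,0,0],[38,0,0.001,0.013,0,0,0]])

```text
t: 24.05
tcp_pos: [604.4, 105.1, 174.6]
ee_rot: [0.57, 0.774, 0.264, 0.08]
wrist_force: [-16.3, -6.6, 14.5]
finger_gap: 0.494
finger_force: 94.0
```

```bash
python3 look.py 104.6
python3 - <<'E'
from h import *
m,p,d=cam("wrist");C=cloud(m,d)
q=C[d>0]-F;a=q@n;r=np.linalg.norm(q-np.outer(a,n),axis=1)
for lo,hi,x,y in((0,17,130,165),(32,58,50,80),(22.5,26.5,84,110)):
    g=(r>lo)&(r<hi)&(a>x)&(a<y);print(lo,np.percentile(a[g],[10,50,90]).round(1) if g.any() else 0,g.sum())
E
```

```text
t 24.35 a 105.1 lat level -0.1 lat up 0.8 tilt err 0.02 f [-16.8  -5.9  13.6] gap 0.49348729166284705 q [ 0.02 -0.06 -0.49  0.67  0.31  1.37]
([-0.0004, -0.0007, 0.0005], [0.01, -0.01, 0.05])
0 [147.1 147.7 148.4] 6255
32 [64.  64.9 65.8] 12223
22.5 [92.1 93.6 94.8] 1098
```

Emit:
play_rows(targets=[[38,0,0,0,0,0,0],[100,0,0,0,0,0,0],[100,0,0,0,0,0,0],[100,0,0,0,0,0,0],[100,0,0,0,0,0,0]])

```text
t: 24.9
tcp_pos: [605.2, 105.5, 172.7]
ee_rot: [0.57, 0.774, 0.264, 0.079]
wrist_force: [-0.2, 0.1, 0.4]
finger_gap: 1.0
finger_force: 0.0
```

Emit:
play_rows(targets=[[100,0,0,-0.02,0,0,0],[100,0,0,-0.06,0,0,0],[100,0,0,-0.11,0,0,0],[100,0,0,-0.15,0,0,0],[100,0,0,-0.15,0,0,0]])

```text
t: 25.4
tcp_pos: [542.5, 56.7, 306.9]
ee_rot: [0.569, 0.773, 0.266, 0.083]
wrist_force: [0.2, 0.4, 1.0]
finger_gap: 0.997
finger_force: 0.0
```

```bash
python3 look.py 230
python3 - <<'E'
from h import *
m,p,d=cam("wrist");C=cloud(m,d)
q=C[d>0]-F;a=q@n;r=np.linalg.norm(q-np.outer(a,n),axis=1)
for lo,hi,x,y in((0,19,120,180),(32,58,50,80),(22.5,26.5,84,115)):
    g=(r>lo)&(r<hi)&(a>x)&(a<y);print(lo,np.percentile(a[g],[10,50,90]).round(1) if g.any() else 0,g.sum())
g=(r<30)&(a>142)&(a<155);Q=C[d>0][g];u=np.linalg.svd(Q-Q.mean(0),full_matrices=False)[2][2];e1=np.cross([0,0,1],n);e1/=np.linalg.norm(e1);e2=np.cross(n,e1)
print("top tilt",np.degrees(np.arccos(abs(u@n))),[((v.max()+v.min())/2).round(1) for v in(q[g]@e1,q[g]@e2)])
for l in("spice_jar","dropper_bottle"):
    pass
mt,pt,dt=cam("top");Ct=cloud(mt,dt)
for c,r in(((426.7,40.7),40),((423.7,-239.3),30)):
    M=(dt>0)&(Ct[...,2]>80)&(np.hypot(Ct[...,0]-c[0],Ct[...,1]-c[1])<r);print(M.sum(),Ct[M].mean(0).round(1))
E
```

```text
t 25.7 a 251.4 lat level -0.4 lat up -0.6 tilt err 0.24 f [ 0.3  0.3 -0.1] gap 1.0037679317750032 q [-0.09 -0.19 -0.33  1.    0.36  1.26]
([-0.0002, 0.0008, 0.0214], [-0.22, -0.1, 0.03])
0 [147.  147.9 148.8] 1784
32 [63.9 64.9 65.9] 5634
22.5 [93.  94.  95.3] 360
top tilt 1.136979146003943 [np.float64(0.3), np.float64(1.2)]
16 [413.7  12.8 652.7]
17 [ 422.2 -238.8   95.7]
```

```bash
python3 -c "
from plant import arm
print(arm.hand_in())"
```

```text
the job is handed in; nothing more can be done
None
```

The sleeve, the disc (hub outward) and the white lock knob are all home on the spindle. My last wrist-camera measurements, before handing in at about 26 s, put the disc and knob within 1 mm of home along the shaft. The sleeve was home before the disc went on. The dropper bottle has not moved. The arm hid the spice jar in the final top view, but nothing went near it.

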